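Make up two trimming kits from the ribbon bar and the sewing table

TASK

Make up two sewing kits: the blue tray gets the rose ribbon reel and the red thread spool, the white tray gets the gold ribbon reel and the round button tin. To free the reels, slide the orange stop collar off the open end of the ribbon bar and leave it in the round steel dish, then slide the reels off after it. Everything should rest properly inside its tray, spool and tin standing upright, and leave the green spool where it stands.

Things in the scene. Friction and masses are not known exactly. Their poses are not given: they have to be found in the camera images.
- bar_end (a point): centre of the free end of the fixed horizontal ribbon bar: aluminium rod, 12 mm in diameter, axis 120 mm above the table. Its x axis points outward along the bar (the way things slide off), z up. 145 mm from here the bar is held by a steel post (132 mm high, 30 mm wide). From the free end inward it carries the collar and two reels, all loose, 12 to 15 mm apart
- collar_c (a point): centre of the orange octagonal stop collar, 32 mm across the flats, 20 mm wide, with a 20 mm bore along its x axis; 30 g. At the start it hangs loose on the bar, its centre 24 mm from the free end and 4 mm below the bar's axis, flats upright on both sides; it slides off freely
- rose_reel_c (a point): centre of the rose ribbon reel: rose ribbon between white octagonal end plates, 56 mm across the flats, 26 mm wide, 20 mm bore along its x axis; 60 g. Starts hanging loose on the ribbon bar, bore along it, flats upright at both sides, centre 4 mm below the bar's axis and 62 mm (outer reel) or 100 mm (inner) from the free end; either colour may be outer. Can stand on a flat.
- gold_reel_c (a point): centre of the gold ribbon reel: gold ribbon between white octagonal end plates, 56 mm across the flats, 26 mm wide, 20 mm bore along its x axis; 60 g. Starts hanging loose on the ribbon bar, bore along it, flats upright at both sides, centre 4 mm below the bar's axis and 62 mm (outer reel) or 100 mm (inner) from the free end; either colour may be outer. Can stand on a flat.
- red_spool_c (a point): centre (30 mm above its underside) of the red thread spool, an upright cylinder 36 mm in diameter and 60 mm high, 60 g; z is its axis
- green_spool_c (a point): centre (30 mm above its underside) of the green thread spool, an upright cylinder 36 mm in diameter and 60 mm high, 60 g; z is its axis; not wanted, stays where it is
- tin_c (a point): centre (18 mm above its underside) of the round button tin, brass with a steel lid and a white disc on top, 52 mm in diameter and 36 mm high, 90 g; z up
- blue_tray: fixed open notions tray, blue plastic, 180 mm (its x) by 130 mm (its y) and 20 mm high outside, walls and floor 4 mm thick; origin at the centre of its underside, z up. Both items of its kit fit side by side, for instance 42 mm either way from its middle along x.
- white_tray: fixed open notions tray, white plastic, 180 mm (its x) by 130 mm (its y) and 20 mm high outside, walls and floor 4 mm thick; origin at the centre of its underside, z up. Both items of its kit fit side by side, for instance 42 mm either way from its middle along x.
- dish: fixed round steel dish, 96 mm in diameter, 16 mm high, wall and floor 4 mm thick; origin at the centre of its underside
Mind the look-alikes: they are no part of the job. There is more than one size of the part that bears rose_reel_c; the job needs the largest.

How it is judged:
By the outcome, as a careful person would: the job done as asked, in the order asked, and still so for the second after the job is handed in, with the robot touching nothing.
It also fails if it takes over 141 s, if anything falls off the work surface, if the arm or the gripper's body presses on something with over 40 N, if the wrist force passes 120 N, or if a joint passes its speed limit or range.

ROBOT

A 6-joint arm with a two-finger parallel gripper is mounted at the origin on the work surface. World frame = base frame: x ahead of the robot, y to its left, z up, the work surface at z = 0. Lengths are in mm, angles in degrees, forces in N, time in s.
With the tool pointing down it reaches from about 400 to 925 mm from the base axis. Payload 12.5 kg.
Tool frame: the origin (TCP) lies at the very end of the fingers, on their centre line; the grasp point (between the pads) lies 19 mm behind it; z points along the fingers, y is the line along which they close (so a half turn about z gives the same grasp; the last joint's range is limited). The gripper opens to 95 mm and grips with 3 to 60 N. Pads are 20 mm wide; open, the fingers measure 119 mm over their backs; the gripper's body (75 mm by 180 mm) begins 59 mm behind the grasp point.
Start: joints at [-73.717, 28.126, 89.318, -0, 62.55, -6.05], TCP at [237.527, -578.128, 183.461] pointing down, gripper open.
Joint ranges: [-177.58, 177.58], [-47.91, 125.51], [2.72, 160], [-65.01, 245.01], [3.68, 167.84], [-153.87, 153.87]. Speed limits (degrees/s): [127.2, 127.2, 159.86, 180, 180, 180].

INTERFACE

Orientations are given as a 3x3 rotation matrix whose columns are the frame's x, y, z axes.
In Python, from cell import ctrl gives the robot as it stands.
- The arm moves only by the tool arm_command, never from a script. Its argument "plan" is a list of rows, each an object of numbers: "tx", "ty", "tz": the shift along the tool's x, y, z in m; "ax", "ay", "az": the turn, a rotation vector about the tool's x, y, z in degrees; "gripper": the finger opening in m, from 0 to 0.0951. In form: [{"tx": .., "ty": .., "tz": .., "ax": .., "ay": .., "az": .., "gripper": ..}, ...]. A call has 1 to 10 rows; each row shifts and turns the commanded pose from where the row before left it, along the tool's axes as they then stand; what a row does not reach is not made up. A row lasts 1/8 s, in which the tool goes at most 62.5 mm and 10.7 degrees, less where a joint would pass 70% of its speed; a pose out of reach is approached as far as the arm can. A call is refused whole if a number of a shift passes 0.0625 or a number of a turn 10.7, either way. A call with a gripper value outside its range is refused whole. The fingers move at their own pace and stop on an object; the grip force is fixed at half the most. Time passes only in rows, so rows that do not move let the fingers close. It gives the time, the measured TCP pose, the force, the opening and the grip force at its end, in the units of the state.
- ctrl.state(): the state, without advancing time (a new reading comes with each control period).
- ctrl.snapshot(name): name is "side" or "top" or "wrist"; returns a dict with "pixels" (384x512x3 uint8, red, green, blue), "fov_y" (degrees; the focal length in pixels is half the picture's height over the tangent of half this angle, whatever the lens; pixels are square), "cx", "cy" (the principal point, pixels), "pose" (4x4, takes a point from camera to world coordinates). Camera axes: x right, y down, z forward; pixel columns grow to the right and rows downward; lengths in mm; the calibration is good to about 2 mm. A picture is of the moment at which its call begins. There is no depth.
- ctrl.finish_job(): hands the job in; it is judged then, once.
Trained networks look in a picture, given as the dict that the camera call returned (one of the last four; its "shot" number tells which), for a name from the list of things; names that differ only in an ending like _2 or _b are one class to them, and where a whole thing is asked for, a point or a joint stands for the part that bears it (a point fixed in the world has none). Each returns a list of dicts, best first, with "p" (0 to 1); they miss things now and then, are a little off and sometimes report something else, mostly with a low value. They report only what shows in the picture. A call takes as long as a camera call. They do not tell look-alikes from the thing itself.
- ctrl.regions_of(label, picture): "pixels" (384x512 bool, what is visible of it) and "rect" ([left, top, right, bottom] in pixels, round what is visible of it).
The state is a dict: "time_s": time; "joint_positions": joint angles; "qd": joint speeds; "joint_efforts": joint torques, N m; "tcp_pos": TCP position; "ee_rot": TCP orientation; "force": force on the tool from outside, world axes, zero at the start; "torque": the same for the moment, N m; "width": opening from 0.0 (shut) to 1.0 (fully open); "grip_force": force on a finger pad.
Only numpy, scipy, OpenCV 4.12 (cv2) and the standard library are available. Lean on these libraries where they do the work, as an engineer would, in place of code of your own. Each camera call takes 0.05 s, during which the arm holds its last target. There are 200 camera calls.

## Working session

There is one attempt and no reset: what is moved stays moved. The work goes in short steps, Python scripts to look and compute and a tool call to move; the robot and the scene stay as the last step left them, time stands still between calls to the robot, and variables do not carry over. Pictures are saved under pics/ and viewed, at most 14 in all, crops included, and the job is handed in when it is done.

Besides the shell and the picture viewer there is one more tool, called after "Call:" in YAML: its name, and indented under it one key for each argument. arm_command: Moves the arm, as the interface text tells. Its arguments: {"type":"object","properties":{"plan":{"type":"array","items":{"type":"object","properties":{"tx":{"type":"number"},"ty":{"type":"number"},"tz":{"type":"number"},"ax":{"type":"number"},"ay":{"type":"number"},"az":{"type":"number"},"gripper":{"type":"number"}}}}},"required":["plan"]}

```bash
mkdir -p pics; ls
cat > h.py <<'E'
import numpy as np, cv2
from cell import ctrl
def snap(n,f=None):
    s=ctrl.snapshot(n)
    if f: cv2.imwrite('pics/'+f,s['pixels'][:,:,::-1])
    return s
def ray(s,u,v):
    f=s['pixels'].shape[0]/2/np.tan(np.radians(s['fov_y']/2))
    P=np.array(s['pose']);d=P[:3,:3]@np.array([(u-s['cx'])/f,(v-s['cy'])/f,1.])
    return P[:3,3],d
def at(s,u,v,z):
    o,d=ray(s,u,v);return o+d*(z-o[2])/d[2]
def proj(s,p):
    f=s['pixels'].shape[0]/2/np.tan(np.radians(s['fov_y']/2))
    P=np.array(s['pose']);c=P[:3,:3].T@(np.array(p,float)-P[:3,3]);return np.array([s['cx']+f*c[0]/c[2],s['cy']+f*c[1]/c[2]])
def st():
    s=ctrl.state();print(s['time_s'],np.round(s['tcp_pos'],1),np.round(s['ee_rot'],3).tolist(),'F',np.round(s['force'],1),'w',round(s['width'],3),round(s['grip_force'],1),'q',np.round(s['joint_positions'],0));return s
E
python3 - <<'E'
from h import *
st()
for n in('top','side'):
    s=snap(n,n+'0.png');print(n,s['fov_y'],s['cx'],s['cy'],np.round(s['pose'],3).tolist())
    for l in['collar_c','rose_reel_c','gold_reel_c','red_spool_c','green_spool_c','tin_c','blue_tray','white_tray','dish']:
        for r in ctrl.regions_of(l,s)[:4]:
            m=r['pixels'];ys,xs=np.nonzero(m);print(l,round(r['p'],2),np.round(r['rect']).tolist(),round(xs.mean(),1),round(ys.mean(),1),len(xs))
a=[cv2.imread('pics/%s0.png'%n) for n in('top','side')]
E
```

```text
pics
0.0 [ 237.4 -577.8  182.8] [[0.925, 0.38, -0.0], [0.38, -0.925, 0.001], [0.0, -0.001, -1.0]] F [-0.1 -0.2  0.5] w 1.001 0.0 q [-74.  28.  89.  -0.  63.  -6.]
top 53.161511635588745 256.97172092821796 191.61838651096474 [[0.012, -0.986, 0.164, 380.637], [-1.0, -0.008, 0.023, 4.052], [-0.021, -0.164, -0.986, 1061.591], [0.0, 0.0, 0.0, 1.0]]
collar_c 0.5 [154.0, 167.0, 164.0, 175.0] 158.0 167.9 89
rose_reel_c 0.64 [122.0, 156.0, 136.0, 180.0] 127.4 166.7 316
rose_reel_c 0.55 [138.0, 209.0, 151.0, 221.0] 145.0 213.4 127
rose_reel_c 0.46 [145.0, 130.0, 158.0, 144.0] 151.4 138.1 117
rose_reel_c 0.34 [300.0, 159.0, 333.0, 191.0] 315.0 175.3 949
gold_reel_c 0.56 [135.0, 155.0, 153.0, 177.0] 143.6 166.7 335
red_spool_c 0.59 [282.0, 226.0, 299.0, 239.0] 288.3 232.7 197
green_spool_c 0.76 [349.0, 248.0, 367.0, 259.0] 356.3 254.4 223
tin_c 0.57 [227.0, 226.0, 243.0, 244.0] 231.7 234.3 319
tin_c 0.17 [346.0, 246.0, 367.0, 258.0] 356.6 254.4 254
blue_tray 0.92 [220.0, 145.0, 276.0, 211.0] 247.6 178.1 3040
white_tray 0.62 [362.0, 154.0, 418.0, 227.0] 389.9 190.7 3336
dish 0.83 [299.0, 158.0, 334.0, 193.0] 315.5 175.4 937
side 55.66419986559872 256.34477077978494 190.29748088090608 [[-0.823, -0.418, 0.384, 164.857], [-0.568, 0.614, -0.549, 569.291], [-0.006, -0.67, -0.743, 865.773], [0.0, 0.0, 0.0, 1.0]]
rose_reel_c 0.81 [147.0, 260.0, 170.0, 283.0] 157.8 271.0 391
rose_reel_c 0.56 [195.0, 301.0, 213.0, 316.0] 202.6 308.7 170
rose_reel_c 0.53 [141.0, 256.0, 148.0, 270.0] 142.1 262.6 78
rose_reel_c 0.15 [125.0, 243.0, 187.0, 335.0] 154.0 304.1 1965
green_spool_c 0.59 [337.0, 173.0, 354.0, 190.0] 345.2 181.8 248
tin_c 0.63 [267.0, 238.0, 287.0, 260.0] 275.9 250.0 320
blue_tray 0.89 [201.0, 188.0, 275.0, 248.0] 238.3 218.1 2333
white_tray 0.58 [280.0, 127.0, 343.0, 173.0] 311.2 148.8 1477
dish 0.64 [255.0, 167.0, 286.0, 192.0] 269.9 178.6 577
```

Run:
```python
import cv2,numpy as np
t=cv2.imread('pics/top0.png');s=cv2.imread('pics/side0.png')
cv2.imwrite('pics/a.png',cv2.resize(t[110:290,80:450],(800,389),interpolation=3))
cv2.imwrite('pics/b.png',cv2.resize(s[100:360,100:400],(690,598),interpolation=3))
```

```text
(no output)
```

View pics/a.png

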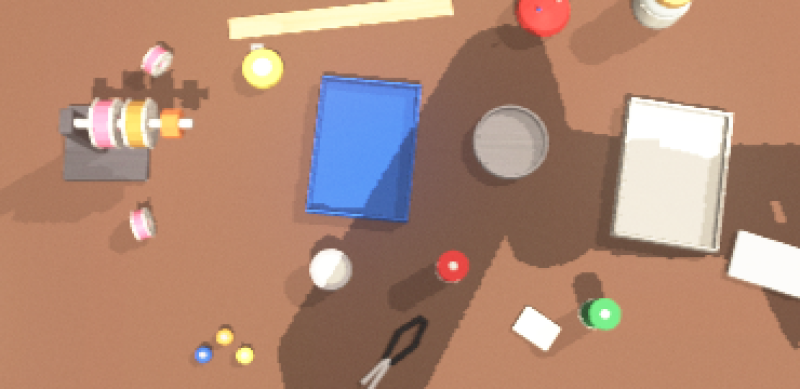

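View pics/b.png

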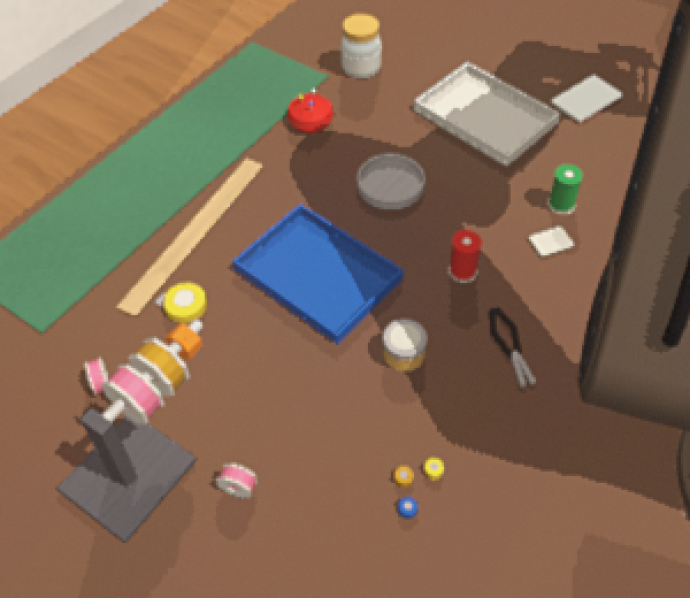

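Top view: the bar is at the left, with its free end pointing right at about (168,167). On it, from the free end inward, are the orange collar (158,168), the gold reel (144,167, outer) and the rose reel (127,167, inner). Rose candidates are (127,167) on the bar and (151,138) and (145,213) loose on the table. The one on the bar fits, because it is about twice as big and hangs where described. The tin is the white-disc one at (232,234) and the red spool is at (289,233). The yellow tape and red pincushion are not wanted.

Run:
```python
from h import *
s=snap('top');g=snap('side')
im=s['pixels'];cv2.imwrite('pics/c.png',cv2.resize(im[125:230,105:185,::-1],None,fx=5.5,fy=5.5,interpolation=cv2.INTER_CUBIC))
hsv=cv2.cvtColor(im,cv2.COLOR_RGB2HSV)
def cm(h0,h1,s0,box,v0=60,pic=hsv):
    m=cv2.inRange(pic,(h0,s0,v0),(h1,255,255));k=np.zeros_like(m);k[box[1]:box[3],box[0]:box[2]]=1
    ys,xs=np.nonzero(m*k);return xs.mean(),ys.mean(),xs.min(),xs.max(),ys.min(),ys.max(),len(xs)
for n,a in dict(collar=(5,14,190,(152,155,168,185),140),gold=(15,25,140,(130,145,156,190),120),rose=(160,179,70,(115,150,140,185),120)).items():
    c=cm(*a);print(n,np.round(c,1),[np.round(at(s,c[0],c[1],z),1).tolist() for z in(116,132,144)])
for u,v in((168,167),(168.5,166.5)): print('tip',at(s,u,v,122))
for l,z in dict(blue_tray=10,white_tray=10,dish=8,tin_c=36,red_spool_c=60,green_spool_c=60).items():
    for nm,pc in(('top',s),('side',g)):
      for r in ctrl.regions_of(l,pc)[:1]:
        ct=max(cv2.findContours(r['pixels'].astype(np.uint8),0,2)[0],key=cv2.contourArea)[:,0]
        w=np.array([at(pc,u,v,z)[:2] for u,v in ct],np.float32)
        R=cv2.minAreaRect(w);print(l,nm,r['p'],'rect',np.round(R[0],1),np.round(R[1],1),round(R[2],1),'circ',np.round(cv2.minEnclosingCircle(w),1) if 0 else np.round(cv2.minEnclosingCircle(w)[0],1))
# side: tip
print(np.round(np.array([at(g,100+197/2.3,100+325/2.3,120),at(g,100+(187)/2.3,100+342/2.3,116),at(g,100+136/2.3,100+392/2.3,116)]),1))
```

```text
<stdin>:7: RuntimeWarning: Mean of empty slice.
  ret = ret.dtype.type(ret / rcount)
Traceback (most recent call last):
ValueError: zero-size array to reduction operation minimum which has no identity
```

View pics/c.png

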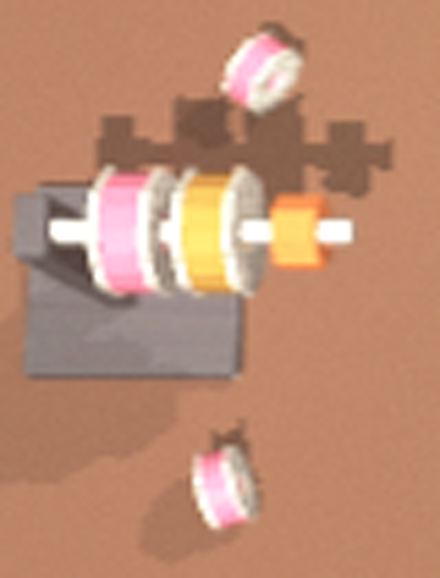

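The crop confirms it: the rose reel on the bar (127,167) is about twice the size of the loose pair, gold is next to it, then the collar at (159,167), with the tip at (169,167).

```bash
cat > m.py <<'E'
from h import *
s=snap('top');g=snap('side')
for n,u,v,z in(('tip',169,167,120),('collar',159.2,167,132),('gold',142.3,167,142),('rose',127.2,167,142),('barleft',114,167,126)): print(n,np.round(at(s,u,v,z),1))
for l,z in dict(blue_tray=10,white_tray=10,dish=8,tin_c=36,red_spool_c=60,green_spool_c=60).items():
    for nm,pc in(('top',s),('side',g)):
      for r in ctrl.regions_of(l,pc)[:1]:
        ct=max(cv2.findContours(r['pixels'].astype(np.uint8),0,2)[0],key=cv2.contourArea)[:,0]
        w=np.array([at(pc,u,v,z)[:2] for u,v in ct],np.float32)
        R=cv2.minAreaRect(w);print(l,nm,round(r['p'],2),'rect',np.round(R[0],1),np.round(R[1],1),round(R[2],1),'circ',np.round(cv2.minEnclosingCircle(w)[0],1))
print('side tip,collar,gold',np.round(np.array([at(g,100+199/2.3,100+327/2.3,120),at(g,100+(187)/2.3,100+342/2.3,120),at(g,100+136/2.3,100+392/2.3,120)]),1).tolist())
E
python3 m.py
```

```text
tip [598.6 249.2 120. ]
collar [595.6 270.7 132. ]
gold [593.  309.8 142. ]
rose [592.8 347.5 142. ]
barleft [596.3 387.  126. ]
blue_tray top 0.87 rect [595.1  55.4] [131.7 186.2] 84.6 circ [593.9  55.4]
white_tray top 0.58 rect [ 563.3 -338.5] [139.3 184.3] 81.1 circ [ 563.4 -339.2]
white_tray side 0.63 rect [ 562.1 -337.9] [144.  186.5] 81.1 circ [ 561.4 -335.9]
dish top 0.69 rect [ 604.7 -134.4] [97.1 97.9] 0.4 circ [ 603.7 -133.4]
dish side 0.62 rect [ 602.9 -133. ] [ 95.8 104.5] 34.2 circ [ 603.6 -131.4]
tin_c top 0.55 rect [436.3  91.9] [47.8 45.4] 1.1 circ [435.9  92.5]
tin_c side 0.9 rect [429.9 103.8] [50.8 70. ] 31.6 circ [432.  105.1]
red_spool_c top 0.52 rect [439.1 -54.4] [36.2 36.4] 0.6 circ [439.7 -54.9]
red_spool_c side 0.64 rect [430.6 -34.4] [35.3 82.5] 21.9 circ [431.3 -34.1]
green_spool_c top 0.54 rect [ 386.1 -229.5] [32.9 48.4] 0.7 circ [ 386.4 -229.5]
green_spool_c side 0.61 rect [ 377.6 -209.3] [34.6 86.8] 18.0 circ [ 379.2 -208.8]
side tip,collar,gold [[594.7, 255.5, 120.0], [592.4, 276.8, 120.0], [594.5, 349.7, 120.0]]
```

Call:
arm_command:
  plan:
    - {"az":-9.66,"gripper":0.0951}
    - {"az":-9.66}
    - {"az":-9.66}
    - {"az":-9.66}
    - {"az":-9.66}
    - {"az":-9.66}
    - {"az":-9.66}
    - {"ty":0.05,"tx":0.03}
    - {"ty":0.05,"tx":0.04}
    - {"ty":0.05,"tx":0.04}

```text
schema error: expected keys tx, ty, tz, ax, ay, az, gripper
```

Call:
arm_command:
  plan:
    - {"tx":0,"ty":0,"tz":0,"ax":0,"ay":0,"az":-9.66,"gripper":0.09}
    - {"tx":0,"ty":0,"tz":0,"ax":0,"ay":0,"az":-9.66,"gripper":0.09}
    - {"tx":0,"ty":0,"tz":0,"ax":0,"ay":0,"az":-9.66,"gripper":0.09}
    - {"tx":0,"ty":0,"tz":0,"ax":0,"ay":0,"az":-9.66,"gripper":0.09}
    - {"tx":0,"ty":0,"tz":0,"ax":0,"ay":0,"az":-9.66,"gripper":0.09}
    - {"tx":0,"ty":0,"tz":0,"ax":0,"ay":0,"az":-9.66,"gripper":0.09}
    - {"tx":0,"ty":0,"tz":0,"ax":0,"ay":0,"az":-9.66,"gripper":0.09}
    - {"tx":0.05,"ty":0.03,"tz":0,"ax":0,"ay":0,"az":0,"gripper":0.09}
    - {"tx":0.05,"ty":0.03,"tz":0,"ax":0,"ay":0,"az":0,"gripper":0.09}
    - {"tx":0.05,"ty":0.03,"tz":0,"ax":0,"ay":0,"az":0,"gripper":0.09}

```text
time_s: 3.05
tcp_pos: [328.3, -426.7, 183.5]
ee_rot: [[0.001, 1.0, 0.0], [1.0, -0.001, -0.0], [-0.0, 0.0, -1.0]]
force: [0.8, -0.1, 0.1]
width: 0.948
grip_force: 0.0
```

Call:
arm_command:
  plan:
    - {"tx":0.06,"ty":0.027,"tz":0,"ax":0,"ay":0,"az":0,"gripper":0.09}
    - {"tx":0.055,"ty":0.027,"tz":0,"ax":0,"ay":0,"az":0,"gripper":0.09}
    - {"tx":0.055,"ty":0.027,"tz":0,"ax":0,"ay":0,"az":0,"gripper":0.09}
    - {"tx":0.055,"ty":0.027,"tz":0,"ax":0,"ay":0,"az":0,"gripper":0.09}
    - {"tx":0.055,"ty":0.027,"tz":0,"ax":0,"ay":0,"az":0,"gripper":0.09}
    - {"tx":0.055,"ty":0.027,"tz":0,"ax":0,"ay":0,"az":0,"gripper":0.08}
    - {"tx":0.055,"ty":0.027,"tz":0,"ax":0,"ay":0,"az":0,"gripper":0.08}
    - {"tx":0.055,"ty":0.027,"tz":0,"ax":0,"ay":0,"az":0,"gripper":0.08}
    - {"tx":0.06,"ty":0.027,"tz":0,"ax":0,"ay":0,"az":0,"gripper":0.08}
    - {"tx":0.06,"ty":0.025,"tz":0,"ax":0,"ay":0,"az":0,"gripper":0.08}

```text
time_s: 4.3
tcp_pos: [593.1, 130.3, 183.5]
ee_rot: [[0.001, 1.0, 0.0], [1.0, -0.001, -0.0], [-0.0, 0.0, -1.0]]
force: [1.4, -0.9, 0.7]
width: 0.84
grip_force: 0.0
```

Run:
```python
from h import *
st();s=snap('wrist','w1.png');print(np.round(s['pose'],2).tolist(),s['fov_y'],s['cx'],s['cy'])
for p in((598,249,120),(597,273,116),(597,394,120)):print(proj(s,p))
```

```text
4.3 [593.1 130.3 183.5] [[0.001, 1.0, 0.0], [1.0, -0.001, -0.0], [-0.0, 0.0, -1.0]] F [ 1.4 -0.9  0.7] w 0.84 0.0 q [ 6. 27. 92. -0. 61.  6.]
[[1.0, -0.0, -0.0, 592.46], [-0.0, -0.96, -0.26, 203.91], [-0.0, 0.26, -0.96, 385.82], [0.0, 0.0, 0.0, 1.0]] 68.6484129800486 255.03675747511355 189.1455881167191
[261.46959471  58.26170787]
[260.35200546  28.78572655]
[ 261.13919696 -156.88979253]
```

View pics/w1.png

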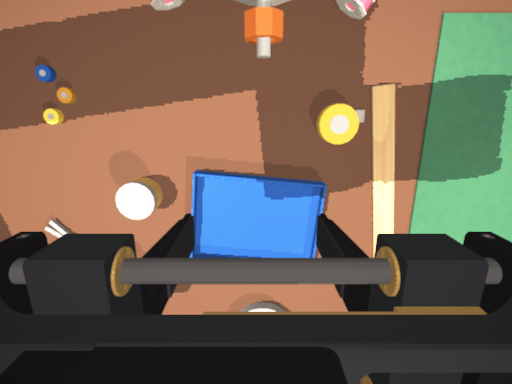

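Call:
arm_command:
  plan:
    - {"tx":0.05,"ty":0.004,"tz":0,"ax":0,"ay":0,"az":0,"gripper":0.07}
    - {"tx":0.05,"ty":0.003,"tz":0,"ax":0,"ay":0,"az":0,"gripper":0.07}
    - {"tx":0.044,"ty":0,"tz":0,"ax":0,"ay":0,"az":0,"gripper":0.07}
    - {"tx":0,"ty":0,"tz":0.03,"ax":0,"ay":0,"az":0,"gripper":0.07}
    - {"tx":0,"ty":0,"tz":0.03,"ax":0,"ay":0,"az":0,"gripper":0.07}
    - {"tx":0,"ty":0,"tz":0.027,"ax":0,"ay":0,"az":0,"gripper":0.07}
    - {"tx":0,"ty":0,"tz":0,"ax":0,"ay":0,"az":0,"gripper":0.07}

```text
time_s: 5.22
tcp_pos: [598.6, 271.9, 94.7]
ee_rot: [[0.001, 1.0, -0.003], [1.0, -0.001, -0.001], [-0.001, -0.003, -1.0]]
force: [-0.2, -0.4, 0.9]
width: 0.735
grip_force: 0.0
```

Run:
```python
from h import *
st();s=snap('wrist','w2.png')
```

```text
5.225 [598.6 271.9  94.7] [[0.001, 1.0, -0.003], [1.0, -0.001, -0.001], [-0.001, -0.003, -1.0]] F [-0.2 -0.4  0.9] w 0.735 0.0 q [19. 36. 89. -0. 55. 19.]
```

View pics/w2.png

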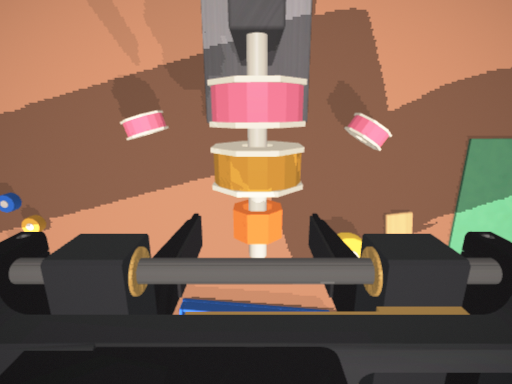

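Call:
arm_command:
  plan:
    - {"tx":0,"ty":0,"tz":0,"ax":0,"ay":0,"az":0,"gripper":0.02}
    - {"tx":0,"ty":0,"tz":0,"ax":0,"ay":0,"az":0,"gripper":0.02}
    - {"tx":0,"ty":0,"tz":0,"ax":0,"ay":0,"az":0,"gripper":0.02}
    - {"tx":0,"ty":0,"tz":0,"ax":0,"ay":0,"az":0,"gripper":0.02}
    - {"tx":0,"ty":0,"tz":-0.002,"ax":0,"ay":0,"az":0,"gripper":0.02}
    - {"tx":0,"ty":0,"tz":-0.002,"ax":0,"ay":0,"az":0,"gripper":0.02}

```text
time_s: 6.02
tcp_pos: [599.6, 272.3, 100.6]
ee_rot: [[0.001, 1.0, 0.0], [1.0, -0.001, -0.0], [-0.0, 0.0, -1.0]]
force: [-0.1, 0.2, -0.3]
width: 0.22
grip_force: 0.0
```

Run:
```python
from h import *
t=st();s=snap('wrist','w3.png')
print(proj(s,t['tcp_pos']),proj(s,np.array(t['tcp_pos'])+[0,0,19]), proj(s,[600,274,116]))
```

```text
6.025 [599.6 272.3 100.6] [[0.001, 1.0, 0.0], [1.0, -0.001, -0.0], [-0.0, 0.0, -1.0]] F [-0.1  0.2 -0.3] w 0.22 0.0 q [19. 36. 89. -0. 55. 19.]
[256.08375138 212.06795105] [256.16223982 221.40656393] [256.75740912 217.22840012]
```

View pics/w3.png

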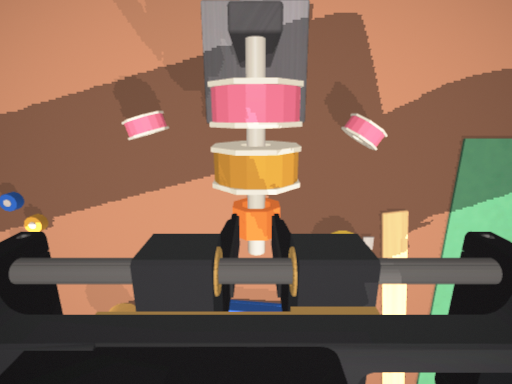

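Run:
```python
from h import *
t=st();s=snap('wrist');
print(np.round(s['pose'],2).tolist())
for n,p in dict(tip=(600,250,120),goldfront_top=(600,299,144),goldback_top=(600,325,144),roseback=(600,363,144),c_in_top=(600,284,132),c_out_top=(600,264,132),c_side_in=(584,284,116),c_side_out=(584,264,116),f_in_tip=(589,282,100),f_in_up=(589,282,130),f_back_tip=(577,282,100)).items(): print(n,proj(s,p).round(1))
im=s['pixels'];cv2.imwrite('pics/w3c.png',cv2.resize(im[190:270,200:310,::-1],None,fx=7,fy=7,interpolation=2))
```

```text
6.075 [599.7 272.3 100.9] [[0.001, 1.0, 0.0], [1.0, -0.001, 0.0], [0.0, 0.0, -1.0]] F [0.8 0.4 0.5] w 0.214 0.0 q [19. 36. 89. -0. 55. 19.]
[[1.0, -0.0, -0.0, 599.02], [-0.0, -0.96, -0.26, 345.87], [-0.0, 0.26, -0.96, 303.15], [0.0, 0.0, 0.0, 1.0]]
tip [256.6 250.5]
goldfront_top [256.9 194.5]
goldback_top [256.9 150.4]
roseback [257.   78.6]
c_in_top [256.7 211.5]
c_out_top [256.7 240. ]
c_side_in [233.7 203.8]
c_side_out [234.3 230.2]
f_in_tip [242.  199.6]
f_in_up [239.9 213.4]
f_back_tip [226.1 199.6]
```

View pics/w3c.png

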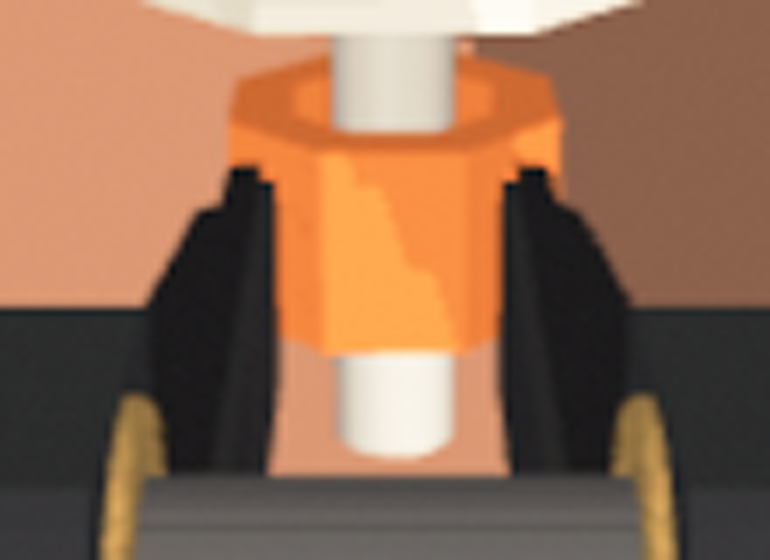

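Run:
```python
from h import *
t=st();s=snap('side');im=s['pixels'].copy()
p=np.array(t['tcp_pos']);a=[proj(s,p+[0,0,d]) for d in(0,19,30)];print(a)
x,y=a[0].astype(int)
c=cv2.resize(im[y-45:y+30,x-50:x+50,::-1],None,fx=7,fy=7,interpolation=2)
for q in a: cv2.circle(c,tuple(((q-[x-50,y-45])*7).astype(int)),4,(0,255,0),-1)
cv2.imwrite('pics/s3.png',c)
```

```text
6.125 [599.7 272.3 100.7] [[0.001, 1.0, 0.0], [1.0, -0.001, 0.0], [0.0, 0.0, -1.0]] F [-0.   0.9  0.4] w 0.214 0.0 q [19. 36. 89. -0. 55. 19.]
[array([181.5998044 , 250.33246252]), array([180.35905597, 246.05595115]), array([179.62245562, 243.51709665])]
```

View pics/s3.png

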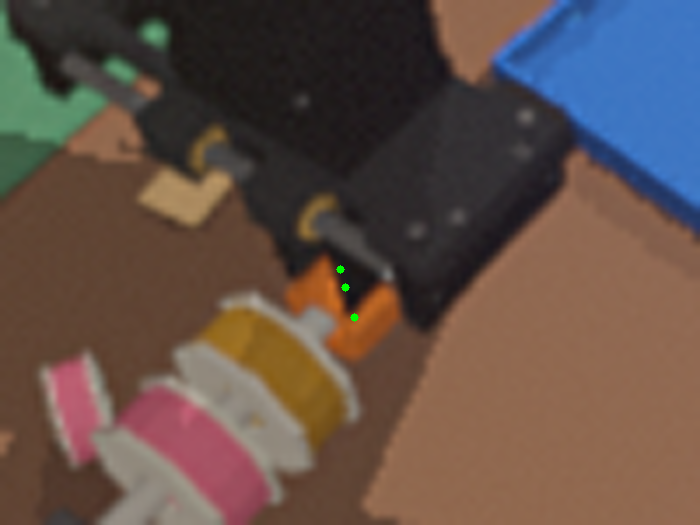

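Run:
```python
from h import *
t=ctrl.state();s=snap('side')
for z in(100,115,128,135):
    print(z,[ ((proj(s,(x,y,z))-[131,205])*7).round().tolist() for x,y in((589,282),(577,282),(577,262),(610,282),(622,282))])
print('collar',[((proj(s,q)-[131,205])*7).round().tolist() for q in((584,284,122),(584,264,122),(584,284,110),(584,264,110),(593,284,132),(593,264,132),(607,284,132),(607,264,132),(600,250,120))])
```

```text
100 [[358.0, 353.0], [384.0, 369.0], [422.0, 329.0], [314.0, 324.0], [289.0, 307.0]]
115 [[352.0, 329.0], [378.0, 346.0], [416.0, 305.0], [307.0, 300.0], [281.0, 284.0]]
128 [[345.0, 309.0], [372.0, 326.0], [411.0, 284.0], [300.0, 279.0], [275.0, 263.0]]
135 [[342.0, 297.0], [369.0, 314.0], [408.0, 273.0], [297.0, 268.0], [271.0, 251.0]]
collar [[355.0, 329.0], [394.0, 289.0], [361.0, 348.0], [400.0, 308.0], [331.0, 301.0], [371.0, 260.0], [301.0, 281.0], [340.0, 241.0], [388.0, 242.0]]
```

The fingertips show at about z 128, on top of the collar's slants, while the reading says 100. So the real tips sit about 28 mm above the reported TCP. I'll open, go lower and check.

Call:
arm_command:
  plan:
    - {"tx":0.002,"ty":0,"tz":0,"ax":0,"ay":0,"az":0,"gripper":0.06}
    - {"tx":0,"ty":0,"tz":0,"ax":0,"ay":0,"az":0,"gripper":0.06}
    - {"tx":0,"ty":0,"tz":0,"ax":0,"ay":0,"az":0,"gripper":0.06}
    - {"tx":0,"ty":0,"tz":0,"ax":0,"ay":0,"az":0,"gripper":0.06}
    - {"tx":0,"ty":0,"tz":0.01,"ax":0,"ay":0,"az":0,"gripper":0.06}
    - {"tx":0,"ty":0,"tz":0.01,"ax":0,"ay":0,"az":0,"gripper":0.06}
    - {"tx":0,"ty":0,"tz":0.01,"ax":0,"ay":0,"az":0,"gripper":0.06}
    - {"tx":0,"ty":0,"tz":0,"ax":0,"ay":0,"az":0,"gripper":0.06}

```text
time_s: 7.22
tcp_pos: [599.1, 274.1, 69.1]
ee_rot: [[0.001, 1.0, -0.002], [1.0, -0.001, -0.001], [-0.001, -0.002, -1.0]]
force: [-0.1, 0.7, 0.8]
width: 0.631
grip_force: 0.0
```

Run:
```python
from h import *
t=st();s=snap('wrist');im=s['pixels']
cv2.imwrite('pics/w4.png',cv2.resize(im[180:280,190:320,::-1],None,fx=6,fy=6,interpolation=2))
p=np.array(t['tcp_pos'])
print([proj(s,q) for q in(p+[-28.5,10,0],p+[-28.5,10,28],(584,284,122),(600,250,120))])
```

```text
7.225 [599.1 274.1  69.1] [[0.001, 1.0, -0.002], [1.0, -0.001, -0.001], [-0.001, -0.002, -1.0]] F [-0.1  0.7  0.8] w 0.631 0.0 q [19. 38. 90. -0. 52. 19.]
[array([218.28586739, 199.53862048]), array([212.81318602, 212.33392169]), array([229.89422327, 227.41446282]), array([257.72166999, 277.75181778])]
```

View pics/w4.png

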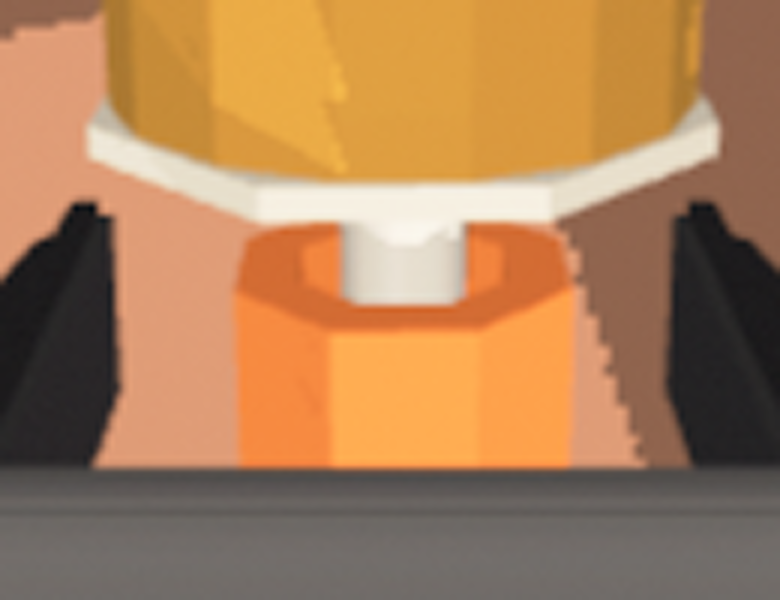

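Call:
arm_command:
  plan:
    - {"tx":0,"ty":0.0015,"tz":0,"ax":0,"ay":0,"az":0,"gripper":0.02}
    - {"tx":0,"ty":0,"tz":0,"ax":0,"ay":0,"az":0,"gripper":0.02}
    - {"tx":0,"ty":0,"tz":0,"ax":0,"ay":0,"az":0,"gripper":0.02}
    - {"tx":0,"ty":0,"tz":0,"ax":0,"ay":0,"az":0,"gripper":0.02}
    - {"tx":0,"ty":0,"tz":-0.004,"ax":0,"ay":0,"az":0,"gripper":0.02}
    - {"tx":0,"ty":0,"tz":0,"ax":0,"ay":0,"az":0,"gripper":0.02}

```text
time_s: 8.02
tcp_pos: [601.2, 274.3, 74.8]
ee_rot: [[0.001, 1.0, 0.001], [1.0, -0.001, 0.0], [0.0, 0.001, -1.0]]
force: [0.6, -0.2, -0.8]
width: 0.334
grip_force: 30.0
```

Call:
arm_command:
  plan:
    - {"tx":-0.012,"ty":0,"tz":0,"ax":0,"ay":0,"az":0,"gripper":0.02}
    - {"tx":-0.012,"ty":0,"tz":0,"ax":0,"ay":0,"az":0,"gripper":0.02}
    - {"tx":-0.015,"ty":0,"tz":0,"ax":0,"ay":0,"az":0,"gripper":0.02}
    - {"tx":-0.02,"ty":0,"tz":0,"ax":0,"ay":0,"az":0,"gripper":0.02}
    - {"tx":-0.04,"ty":0,"tz":0,"ax":0,"ay":0,"az":0,"gripper":0.02}
    - {"tx":-0.05,"ty":0,"tz":0,"ax":0,"ay":0,"az":0,"gripper":0.02}
    - {"tx":-0.06,"ty":0,"tz":0,"ax":0,"ay":0,"az":0,"gripper":0.02}
    - {"tx":-0.06,"ty":0,"tz":0,"ax":0,"ay":0,"az":0,"gripper":0.02}
    - {"tx":-0.06,"ty":0,"tz":0,"ax":0,"ay":0,"az":0,"gripper":0.02}
    - {"tx":-0.05,"ty":0,"tz":0,"ax":0,"ay":0,"az":0,"gripper":0.02}

```text
time_s: 9.28
tcp_pos: [600.0, -108.0, 74.6]
ee_rot: [[0.002, 1.0, 0.0], [1.0, -0.002, -0.0], [-0.0, 0.0, -1.0]]
force: [0.9, 0.8, -0.2]
width: 0.333
grip_force: 30.0
```

Run:
```python
from h import *
t=st();s=snap('wrist','w5.png');print(proj(s,(604,-133,4)))
```

```text
9.275 [ 600.  -108.    74.6] [[0.002, 1.0, 0.0], [1.0, -0.002, -0.0], [-0.0, 0.0, -1.0]] F [ 0.9  0.8 -0.2] w 0.333 30.0 q [-16.  34.  98.  -0.  48. -16.]
[259.75769466 211.38499179]
```

View pics/w5.png

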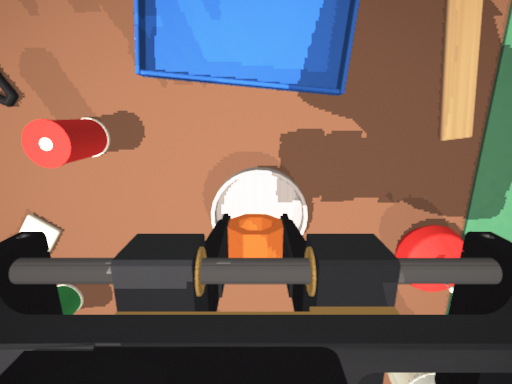

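Call:
arm_command:
  plan:
    - {"tx":-0.025,"ty":0.004,"tz":0,"ax":0,"ay":0,"az":0,"gripper":0.02}
    - {"tx":0,"ty":0,"tz":0.03,"ax":0,"ay":0,"az":0,"gripper":0.02}
    - {"tx":0,"ty":0,"tz":0.03,"ax":0,"ay":0,"az":0,"gripper":0.02}
    - {"tx":0,"ty":0,"tz":0.02,"ax":0,"ay":0,"az":0,"gripper":0.02}
    - {"tx":0,"ty":0,"tz":0.01,"ax":0,"ay":0,"az":0,"gripper":0.02}
    - {"tx":0,"ty":0,"tz":0.004,"ax":0,"ay":0,"az":0,"gripper":0.02}
    - {"tx":0,"ty":0,"tz":0,"ax":0,"ay":0,"az":0,"gripper":0.02}

```text
time_s: 10.2
tcp_pos: [605.0, -129.9, -19.1]
ee_rot: [[0.001, 1.0, 0.001], [1.0, -0.001, -0.0], [-0.0, 0.001, -1.0]]
force: [0.2, 0.1, 0.3]
width: 0.335
grip_force: 30.0
```

Call:
arm_command:
  plan:
    - {"tx":0,"ty":0,"tz":0.002,"ax":0,"ay":0,"az":0,"gripper":0.02}
    - {"tx":0,"ty":0,"tz":0.002,"ax":0,"ay":0,"az":0,"gripper":0.02}
    - {"tx":0,"ty":0,"tz":0,"ax":0,"ay":0,"az":0,"gripper":0.02}

```text
time_s: 10.58
tcp_pos: [604.7, -129.8, -23.5]
ee_rot: [[0.001, 1.0, 0.0], [1.0, -0.001, -0.0], [-0.0, 0.0, -1.0]]
force: [0.2, -0.4, -0.2]
width: 0.333
grip_force: 30.0
```

Now release with a small opening, then lift straight up. The wall clearance allows about 50 mm.

Call:
arm_command:
  plan:
    - {"tx":0,"ty":0,"tz":0.001,"ax":0,"ay":0,"az":0,"gripper":0.048}
    - {"tx":0,"ty":0,"tz":0,"ax":0,"ay":0,"az":0,"gripper":0.048}
    - {"tx":0,"ty":0,"tz":0,"ax":0,"ay":0,"az":0,"gripper":0.048}
    - {"tx":0,"ty":0,"tz":-0.01,"ax":0,"ay":0,"az":0,"gripper":0.048}
    - {"tx":0,"ty":0,"tz":-0.03,"ax":0,"ay":0,"az":0,"gripper":0.048}
    - {"tx":0,"ty":0,"tz":-0.05,"ax":0,"ay":0,"az":0,"gripper":0.08}
    - {"tx":0,"ty":0,"tz":-0.06,"ax":0,"ay":0,"az":0,"gripper":0.08}
    - {"tx":0,"ty":0,"tz":-0.03,"ax":0,"ay":0,"az":0,"gripper":0.08}

```text
time_s: 11.58
tcp_pos: [605.4, -129.9, 159.6]
ee_rot: [[0.001, 1.0, 0.004], [1.0, -0.001, -0.001], [-0.001, 0.004, -1.0]]
force: [0.8, 0.2, -0.6]
width: 0.762
grip_force: 0.0
```

Run:
```python
from h import *
t=st();s=snap('wrist','w6.png')
for l in('collar_c','dish'):
    for r in ctrl.regions_of(l,s)[:1]:
        ys,xs=np.nonzero(r['pixels']);print(l,r['p'],r['rect'],at(s,xs.mean(),ys.mean(),20 if l[0]=='c' else 10))
```

```text
11.575 [ 605.4 -129.9  159.6] [[0.001, 1.0, 0.004], [1.0, -0.001, -0.001], [-0.001, 0.004, -1.0]] F [ 0.8  0.2 -0.6] w 0.762 0.0 q [-18.  29.  92.  -0.  59. -18.]
collar_c 0.7 [242.4, 164.1, 268.5, 185.2] [ 604.0605281  -130.49568881   20.        ]
dish 0.55 [215.8, 139.4, 292.0, 216.1] [ 603.5451845  -134.15315868   10.        ]
```

Call:
arm_command:
  plan:
    - {"tx":0.055,"ty":-0.0005,"tz":0,"ax":0,"ay":0,"az":0,"gripper":0.08}
    - {"tx":0.055,"ty":-0.0005,"tz":0,"ax":0,"ay":0,"az":0,"gripper":0.08}
    - {"tx":0.055,"ty":-0.0005,"tz":0,"ax":0,"ay":0,"az":0,"gripper":0.08}
    - {"tx":0.055,"ty":-0.0005,"tz":0,"ax":0,"ay":0,"az":0,"gripper":0.08}
    - {"tx":0.055,"ty":-0.0005,"tz":0,"ax":0,"ay":0,"az":0,"gripper":0.08}
    - {"tx":0.055,"ty":-0.0005,"tz":0,"ax":0,"ay":0,"az":0,"gripper":0.08}
    - {"tx":0.055,"ty":-0.0005,"tz":0,"ax":0,"ay":0,"az":0,"gripper":0.08}
    - {"tx":0.055,"ty":-0.0005,"tz":0,"ax":0,"ay":0,"az":0,"gripper":0.08}
    - {"tx":0,"ty":0,"tz":0,"ax":0,"ay":0,"az":0,"gripper":0.08}

```text
time_s: 12.85
tcp_pos: [599.7, 313.5, 153.5]
ee_rot: [[-0.003, 1.0, -0.002], [1.0, 0.003, -0.001], [-0.001, -0.002, -1.0]]
force: [-0.8, -0.7, 0.1]
width: 0.843
grip_force: 0.0
```

Run:
```python
from h import *
t=st();s=snap('wrist','w7.png')
print([proj(s,q).round(1) for q in((601,299,144),(601,325,144),(601,250,120),(573,299,128),(629,299,128),(573,325,128),(629,325,128))])
for r in ctrl.regions_of('gold_reel_c',s)[:1]:
        ys,xs=np.nonzero(r['pixels']);print(r['p'],r['rect'],at(s,xs.mean(),ys.mean(),138))
```

```text
12.85 [599.7 313.5 153.5] [[-0.003, 1.0, -0.002], [1.0, 0.003, -0.001], [-0.001, -0.002, -1.0]] F [-0.8 -0.7  0.1] w 0.843 0.0 q [22. 34. 83.  0. 63. 22.]
[array([257.6, 224.9]), array([257.8, 194.1]), array([257.2, 263.6]), array([225.1, 217.6]), array([289.9, 217.9]), array([224.3, 188.6]), array([291. , 188.8])]
0.75 [223.3, 175.9, 289.2, 222.0] [599.56365976 316.01646439 138.        ]
```

View pics/w7.png

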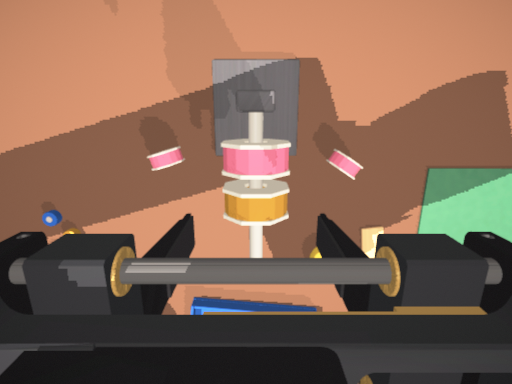

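Call:
arm_command:
  plan:
    - {"tx":0.001,"ty":0.001,"tz":0.03,"ax":0,"ay":0,"az":0,"gripper":0.08}
    - {"tx":0,"ty":0,"tz":0.03,"ax":0,"ay":0,"az":0,"gripper":0.08}
    - {"tx":0,"ty":0,"tz":0.024,"ax":0,"ay":0,"az":0,"gripper":0.08}
    - {"tx":0,"ty":0,"tz":0,"ax":0,"ay":0,"az":0,"gripper":0.04}
    - {"tx":0,"ty":0,"tz":0,"ax":0,"ay":0,"az":0,"gripper":0.04}
    - {"tx":0,"ty":0,"tz":0,"ax":0,"ay":0,"az":0,"gripper":0.04}
    - {"tx":0,"ty":0,"tz":0,"ax":0,"ay":0,"az":0,"gripper":0.04}
    - {"tx":0,"ty":0,"tz":-0.004,"ax":0,"ay":0,"az":0,"gripper":0.04}
    - {"tx":0,"ty":0,"tz":0,"ax":0,"ay":0,"az":0,"gripper":0.04}

```text
time_s: 14.08
tcp_pos: [602.3, 311.4, 75.9]
ee_rot: [[0.001, 1.0, 0.001], [1.0, -0.001, 0.0], [0.0, 0.001, -1.0]]
force: [-0.7, 0.3, -0.7]
width: 0.589
grip_force: 30.0
```

Call:
arm_command:
  plan:
    - {"tx":-0.012,"ty":0,"tz":0,"ax":0,"ay":0,"az":0,"gripper":0.04}
    - {"tx":-0.016,"ty":0,"tz":0,"ax":0,"ay":0,"az":0,"gripper":0.04}
    - {"tx":-0.02,"ty":0,"tz":0,"ax":0,"ay":0,"az":0,"gripper":0.04}
    - {"tx":-0.02,"ty":0,"tz":0,"ax":0,"ay":0,"az":0,"gripper":0.04}
    - {"tx":-0.026,"ty":0,"tz":0,"ax":0,"ay":0,"az":0,"gripper":0.04}
    - {"tx":-0.04,"ty":0,"tz":0,"ax":0,"ay":0,"az":0,"gripper":0.04}
    - {"tx":-0.05,"ty":0,"tz":0,"ax":0,"ay":0,"az":0,"gripper":0.04}
    - {"tx":-0.06,"ty":0,"tz":0,"ax":0,"ay":0,"az":0,"gripper":0.04}
    - {"tx":-0.06,"ty":0,"tz":0,"ax":0,"ay":0,"az":0,"gripper":0.04}
    - {"tx":-0.06,"ty":0,"tz":0,"ax":0,"ay":0,"az":0,"gripper":0.04}

```text
time_s: 15.32
tcp_pos: [601.2, -55.7, 75.6]
ee_rot: [[0.001, 1.0, 0.0], [1.0, -0.001, -0.0], [-0.0, 0.0, -1.0]]
force: [0.6, -0.1, -0.6]
width: 0.586
grip_force: 30.0
```

Call:
arm_command:
  plan:
    - {"tx":-0.06,"ty":0,"tz":0,"ax":0,"ay":0,"az":0,"gripper":0.04}
    - {"tx":-0.06,"ty":0,"tz":0,"ax":0,"ay":0,"az":0,"gripper":0.04}
    - {"tx":-0.06,"ty":0,"tz":0,"ax":0,"ay":0,"az":0,"gripper":0.04}
    - {"tx":-0.04,"ty":-0.002,"tz":0,"ax":0,"ay":0,"az":0,"gripper":0.04}
    - {"tx":-0.04,"ty":-0.003,"tz":0,"ax":0,"ay":0,"az":0,"gripper":0.04}
    - {"tx":0,"ty":0,"tz":0,"ax":0,"ay":0,"az":0,"gripper":0.04}

```text
time_s: 16.08
tcp_pos: [595.2, -316.2, 75.2]
ee_rot: [[0.005, 1.0, 0.0], [1.0, -0.005, -0.001], [-0.001, 0.0, -1.0]]
force: [-0.2, -0.7, -0.6]
width: 0.589
grip_force: 30.0
```

Run:
```python
from h import *
t=st();s=snap('wrist','w8.png')
for r in ctrl.regions_of('white_tray',s)[:1]:
    w=np.array([at(s,u,v,20)[:2] for u,v in max(cv2.findContours(r['pixels'].astype(np.uint8),0,2)[0],key=cv2.contourArea)[:,0]],np.float32)
    print(r['p'],r['rect'],w.min(0),w.max(0),w[w[:,0].argmin()],w[w[:,1].argmax()])
```

```text
16.075 [ 595.2 -316.2   75.2] [[0.005, 1.0, 0.0], [1.0, -0.005, -0.001], [-0.001, 0.0, -1.0]] F [-0.2 -0.7 -0.6] w 0.589 30.0 q [-34.  38.  88.  -0.  54. -33.]
0.83 [128.9, 133.4, 324.4, 251.1] [ 469.36932 -376.59235] [ 659.7894  -261.21497] [ 469.36932 -355.66028] [ 486.43848 -261.21497]
```

View pics/w8.png

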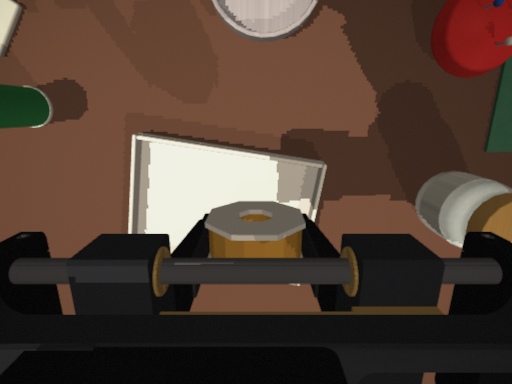

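Call:
arm_command:
  plan:
    - {"tx":0.002,"ty":0.001,"tz":0.03,"ax":0,"ay":0,"az":0,"gripper":0.04}
    - {"tx":0,"ty":0,"tz":0.03,"ax":0,"ay":0,"az":0,"gripper":0.04}
    - {"tx":0,"ty":0,"tz":0.02,"ax":0,"ay":0,"az":0,"gripper":0.04}
    - {"tx":0,"ty":0,"tz":0.004,"ax":0,"ay":0,"az":0,"gripper":0.04}
    - {"tx":0,"ty":0,"tz":0,"ax":0,"ay":0,"az":0,"gripper":0.04}

```text
time_s: 16.8
tcp_pos: [597.9, -310.7, -8.0]
ee_rot: [[0.0, 1.0, 0.0], [1.0, -0.0, -0.0], [-0.0, 0.0, -1.0]]
force: [-0.9, 0.3, -0.1]
width: 0.591
grip_force: 30.0
```

Call:
arm_command:
  plan:
    - {"tx":0,"ty":0,"tz":0.0015,"ax":0,"ay":0,"az":0,"gripper":0.04}
    - {"tx":0,"ty":0,"tz":0,"ax":0,"ay":0,"az":0,"gripper":0.04}

```text
time_s: 17.05
tcp_pos: [597.8, -310.9, -9.4]
ee_rot: [[0.001, 1.0, 0.001], [1.0, -0.001, -0.001], [-0.001, 0.001, -1.0]]
force: [1.0, -0.4, 0.2]
width: 0.588
grip_force: 30.0
```

Call:
arm_command:
  plan:
    - {"tx":0,"ty":0,"tz":0.0015,"ax":0,"ay":0,"az":0,"gripper":0.04}
    - {"tx":0,"ty":0,"tz":0,"ax":0,"ay":0,"az":0,"gripper":0.04}

```text
time_s: 17.3
tcp_pos: [597.5, -310.8, -11.6]
ee_rot: [[0.001, 1.0, -0.0], [1.0, -0.001, -0.0], [-0.0, -0.0, -1.0]]
force: [1.1, -0.5, -1.3]
width: 0.586
grip_force: 30.0
```

Call:
arm_command:
  plan:
    - {"tx":0,"ty":0,"tz":0.0015,"ax":0,"ay":0,"az":0,"gripper":0.04}
    - {"tx":0,"ty":0,"tz":0,"ax":0,"ay":0,"az":0,"gripper":0.04}

```text
time_s: 17.55
tcp_pos: [597.7, -310.9, -11.8]
ee_rot: [[0.001, 1.0, 0.0], [1.0, -0.001, -0.0], [-0.0, 0.0, -1.0]]
force: [-4.2, 0.7, 10.5]
width: 0.587
grip_force: 30.0
```

Call:
arm_command:
  plan:
    - {"tx":0,"ty":0,"tz":-0.0005,"ax":0,"ay":0,"az":0,"gripper":0.07}
    - {"tx":0,"ty":0,"tz":0,"ax":0,"ay":0,"az":0,"gripper":0.07}
    - {"tx":0,"ty":0,"tz":0,"ax":0,"ay":0,"az":0,"gripper":0.07}
    - {"tx":0,"ty":0,"tz":-0.01,"ax":0,"ay":0,"az":0,"gripper":0.07}
    - {"tx":0,"ty":0,"tz":-0.03,"ax":0,"ay":0,"az":0,"gripper":0.07}
    - {"tx":0,"ty":0,"tz":-0.06,"ax":0,"ay":0,"az":0,"gripper":0.08}
    - {"tx":0,"ty":0,"tz":-0.06,"ax":0,"ay":0,"az":0,"gripper":0.08}
    - {"tx":0.02,"ty":0,"tz":-0.01,"ax":0,"ay":0,"az":0,"gripper":0.08}

```text
time_s: 18.55
tcp_pos: [598.9, -292.1, 162.5]
ee_rot: [[0.002, 1.0, 0.007], [1.0, -0.002, -0.004], [-0.004, 0.007, -1.0]]
force: [0.1, -0.2, -0.5]
width: 0.842
grip_force: 0.0
```

Run:
```python
from h import *
t=st();s=snap('wrist','w9.png')
print([proj(s,q).round(0) for q in((597,-324,60),(597,-298,60))])
for r in ctrl.regions_of('gold_reel_c',s)[:2]:
    ys,xs=np.nonzero(r['pixels']);print(r['p'],np.round(r['rect']),at(s,xs.mean(),ys.mean(),50),len(xs))
```

```text
18.55 [ 598.9 -292.1  162.5] [[0.002, 1.0, 0.007], [1.0, -0.002, -0.004], [-0.004, 0.007, -1.0]] F [ 0.1 -0.2 -0.5] w 0.842 0.0 q [-32.  32.  85.  -0.  62. -32.]
[array([254., 207.]), array([254., 185.])]
0.76 [230. 172. 276. 208.] [ 597.7137868  -306.05691715   50.        ] 1433
0.26 [ 37. 111. 103. 149.] [ 393.19939174 -236.33085784   50.        ] 1891
```

Call:
arm_command:
  plan:
    - {"tx":0.06,"ty":0,"tz":0,"ax":0,"ay":0,"az":0,"gripper":0.08}
    - {"tx":0.06,"ty":0,"tz":0,"ax":0,"ay":0,"az":0,"gripper":0.08}
    - {"tx":0.06,"ty":0,"tz":0,"ax":0,"ay":0,"az":0,"gripper":0.08}
    - {"tx":0.06,"ty":0,"tz":0,"ax":0,"ay":0,"az":0,"gripper":0.08}
    - {"tx":0.06,"ty":0,"tz":0,"ax":0,"ay":0,"az":0,"gripper":0.08}
    - {"tx":0.06,"ty":0,"tz":0,"ax":0,"ay":0,"az":0,"gripper":0.08}
    - {"tx":0.06,"ty":0.002,"tz":0,"ax":0,"ay":0,"az":0,"gripper":0.08}
    - {"tx":0.06,"ty":0.002,"tz":0,"ax":0,"ay":0,"az":0,"gripper":0.08}
    - {"tx":0.06,"ty":0,"tz":0,"ax":0,"ay":0,"az":0,"gripper":0.08}
    - {"tx":0.06,"ty":0,"tz":0,"ax":0,"ay":0,"az":0,"gripper":0.08}

```text
time_s: 19.9
tcp_pos: [601.3, 310.9, 155.4]
ee_rot: [[0.001, 1.0, -0.003], [1.0, -0.001, -0.001], [-0.001, -0.003, -1.0]]
force: [1.7, -1.2, 0.4]
width: 0.842
grip_force: 0.0
```

Call:
arm_command:
  plan:
    - {"tx":0.041,"ty":0,"tz":0,"ax":0,"ay":0,"az":0,"gripper":0.08}
    - {"tx":0,"ty":0,"tz":0,"ax":0,"ay":0,"az":0,"gripper":0.08}
    - {"tx":0,"ty":0,"tz":0,"ax":0,"ay":0,"az":0,"gripper":0.08}

```text
time_s: 20.27
tcp_pos: [601.7, 349.5, 155.9]
ee_rot: [[0.001, 1.0, -0.002], [1.0, -0.001, -0.001], [-0.001, -0.002, -1.0]]
force: [0.8, -1.3, -0.7]
width: 0.844
grip_force: 0.0
```

Run:
```python
from h import *
t=st();s=snap('wrist','w10.png')
print([proj(s,q).round(1) for q in((601,337,144),(601,363,144),(601,250,120),(573,337,128),(629,337,128))])
for r in ctrl.regions_of('rose_reel_c',s)[:3]:
    ys,xs=np.nonzero(r['pixels']);print(r['p'],np.round(r['rect']),at(s,xs.mean(),ys.mean(),138),len(xs))
```

```text
20.275 [601.7 349.5 155.9] [[0.001, 1.0, -0.002], [1.0, -0.001, -0.001], [-0.001, -0.002, -1.0]] F [ 0.8 -1.3 -0.7] w 0.844 0.0 q [25. 36. 80. -0. 65. 25.]
[array([255.2, 221.5]), array([255.2, 190.8]), array([255.3, 295.2]), array([223.1, 214.6]), array([287.5, 214.6])]
0.83 [150. 178. 185. 200.] [529.66554652 364.2542516  138.        ] 600
0.74 [325. 179. 358. 207.] [669.78321042 360.29283272 138.        ] 480
0.73 [220. 175. 287. 224.] [599.5870696  354.13413951 138.        ] 2638
```

Call:
arm_command:
  plan:
    - {"tx":0,"ty":-0.001,"tz":0.03,"ax":0,"ay":0,"az":0,"gripper":0.08}
    - {"tx":0,"ty":0,"tz":0.03,"ax":0,"ay":0,"az":0,"gripper":0.08}
    - {"tx":0,"ty":0,"tz":0.025,"ax":0,"ay":0,"az":0,"gripper":0.08}
    - {"tx":0,"ty":0,"tz":0,"ax":0,"ay":0,"az":0,"gripper":0.04}
    - {"tx":0,"ty":0,"tz":0,"ax":0,"ay":0,"az":0,"gripper":0.04}
    - {"tx":0,"ty":0,"tz":0,"ax":0,"ay":0,"az":0,"gripper":0.04}
    - {"tx":0,"ty":0,"tz":0,"ax":0,"ay":0,"az":0,"gripper":0.04}
    - {"tx":0,"ty":0,"tz":-0.004,"ax":0,"ay":0,"az":0,"gripper":0.04}
    - {"tx":0,"ty":0,"tz":0,"ax":0,"ay":0,"az":0,"gripper":0.04}

```text
time_s: 21.5
tcp_pos: [601.2, 350.4, 76.8]
ee_rot: [[0.001, 1.0, 0.001], [1.0, -0.001, 0.0], [0.0, 0.001, -1.0]]
force: [-0.6, -0.3, -0.7]
width: 0.587
grip_force: 30.0
```

Call:
arm_command:
  plan:
    - {"tx":-0.014,"ty":0,"tz":0,"ax":0,"ay":0,"az":0,"gripper":0.04}
    - {"tx":-0.02,"ty":0,"tz":0,"ax":0,"ay":0,"az":0,"gripper":0.04}
    - {"tx":-0.025,"ty":0,"tz":0,"ax":0,"ay":0,"az":0,"gripper":0.04}
    - {"tx":-0.025,"ty":0,"tz":0,"ax":0,"ay":0,"az":0,"gripper":0.04}
    - {"tx":-0.025,"ty":0,"tz":0,"ax":0,"ay":0,"az":0,"gripper":0.04}
    - {"tx":-0.03,"ty":0,"tz":0,"ax":0,"ay":0,"az":0,"gripper":0.04}
    - {"tx":-0.04,"ty":0.01,"tz":0,"ax":0,"ay":0,"az":0,"gripper":0.04}
    - {"tx":-0.05,"ty":0.01,"tz":0,"ax":0,"ay":0,"az":0,"gripper":0.04}
    - {"tx":-0.04,"ty":0.006,"tz":0,"ax":0,"ay":0,"az":0,"gripper":0.04}
    - {"tx":0,"ty":0,"tz":0,"ax":0,"ay":0,"az":0,"gripper":0.04}

```text
time_s: 22.75
tcp_pos: [627.1, 77.6, 76.5]
ee_rot: [[0.005, 1.0, 0.0], [1.0, -0.005, -0.0], [-0.0, 0.0, -1.0]]
force: [0.5, 0.2, -0.1]
width: 0.586
grip_force: 30.0
```

Run:
```python
from h import *
t=st();s=snap('wrist','w11.png')
u=np.array([.9956,-.094]);v=np.array([.094,.9956]);c=np.array([595,55.4])
for a,b in((-90,65),(90,65)): print('pred corner',proj(s,[*(c+a*u+b*v),20]))
for r in ctrl.regions_of('blue_tray',s)[:1]:
    k=max(cv2.findContours(r['pixels'].astype(np.uint8),0,2)[0],key=cv2.contourArea)[:,0]
    print(r['p'],r['rect'],k[(k@[1,1.5]).argmin()],k[(k@[-1,1.5]).argmin()])
```

```text
22.75 [627.1  77.6  76.5] [[0.005, 1.0, 0.0], [1.0, -0.005, -0.0], [-0.0, 0.0, -1.0]] F [ 0.5  0.2 -0.1] w 0.586 30.0 q [ 1. 35. 94. -0. 50.  1.]
pred corner [128.5708098  138.45340178]
pred corner [324.59172905 156.05782308]
0.66 [129.1, 142.2, 322.3, 252.7] [128 142] [317 156]
```

Tray pose confirmed, so I'll lower the reel.

Call:
arm_command:
  plan:
    - {"tx":0,"ty":0,"tz":0.03,"ax":0,"ay":0,"az":0,"gripper":0.04}
    - {"tx":0,"ty":0,"tz":0.03,"ax":0,"ay":0,"az":0,"gripper":0.04}
    - {"tx":0,"ty":0,"tz":0.02,"ax":0,"ay":0,"az":0,"gripper":0.04}
    - {"tx":0,"ty":0,"tz":0.005,"ax":0,"ay":0,"az":0,"gripper":0.04}
    - {"tx":0,"ty":0,"tz":0.001,"ax":0,"ay":0,"az":0,"gripper":0.04}
    - {"tx":0,"ty":0,"tz":0,"ax":0,"ay":0,"az":0,"gripper":0.04}

```text
time_s: 23.6
tcp_pos: [627.3, 81.5, -8.7]
ee_rot: [[0.0, 1.0, 0.001], [1.0, -0.0, -0.0], [-0.0, 0.001, -1.0]]
force: [-0.4, -0.3, -0.7]
width: 0.587
grip_force: 30.0
```

Call:
arm_command:
  plan:
    - {"tx":0,"ty":0,"tz":0.001,"ax":0,"ay":0,"az":0,"gripper":0.04}
    - {"tx":0,"ty":0,"tz":0,"ax":0,"ay":0,"az":0,"gripper":0.04}

```text
time_s: 23.85
tcp_pos: [627.0, 81.2, -10.2]
ee_rot: [[0.001, 1.0, 0.001], [1.0, -0.001, -0.0], [-0.0, 0.001, -1.0]]
force: [0.4, 0.7, 0.9]
width: 0.584
grip_force: 30.0
```

Call:
arm_command:
  plan:
    - {"tx":0,"ty":0,"tz":0.0012,"ax":0,"ay":0,"az":0,"gripper":0.04}
    - {"tx":0,"ty":0,"tz":0,"ax":0,"ay":0,"az":0,"gripper":0.04}

```text
time_s: 24.1
tcp_pos: [627.1, 81.2, -10.3]
ee_rot: [[0.001, 1.0, 0.001], [1.0, -0.001, -0.0], [-0.0, 0.001, -1.0]]
force: [-4.3, 0.1, 14.3]
width: 0.588
grip_force: 30.0
```

Call:
arm_command:
  plan:
    - {"tx":0,"ty":0,"tz":0.0005,"ax":0,"ay":0,"az":0,"gripper":0.07}
    - {"tx":0,"ty":0,"tz":0,"ax":0,"ay":0,"az":0,"gripper":0.07}
    - {"tx":0,"ty":0,"tz":0,"ax":0,"ay":0,"az":0,"gripper":0.07}
    - {"tx":0,"ty":0,"tz":-0.01,"ax":0,"ay":0,"az":0,"gripper":0.07}
    - {"tx":0,"ty":0,"tz":-0.03,"ax":0,"ay":0,"az":0,"gripper":0.07}
    - {"tx":0,"ty":0,"tz":-0.06,"ax":0,"ay":0,"az":0,"gripper":0.08}
    - {"tx":0,"ty":0,"tz":-0.06,"ax":0,"ay":0,"az":0,"gripper":0.08}
    - {"tx":-0.02,"ty":-0.04,"tz":0,"ax":0,"ay":0,"az":0,"gripper":0.08}
    - {"tx":-0.03,"ty":-0.05,"tz":0,"ax":0,"ay":0,"az":0,"gripper":0.08}
    - {"tx":0,"ty":0,"tz":0,"ax":0,"ay":0,"az":0,"gripper":0.08}

```text
time_s: 25.35
tcp_pos: [534.2, 30.2, 148.7]
ee_rot: [[0.002, 1.0, -0.001], [1.0, -0.002, -0.0], [-0.0, -0.001, -1.0]]
force: [1.4, 1.1, -0.1]
width: 0.841
grip_force: 0.0
```

Run:
```python
from h import *
t=st();s=snap('wrist','w12.png')
print([proj(s,q).round(0) for q in((627,68,60),(627,95,60))])
for l,z in(('rose_reel_c',50),('tin_c',36),('red_spool_c',60),('red_spool_c',0)):
  for r in ctrl.regions_of(l,s)[:2]:
    ys,xs=np.nonzero(r['pixels']);print(l,z,round(r['p'],2),np.round(r['rect']),at(s,xs.mean(),ys.mean(),z).round(1),len(xs))
```

```text
25.35 [534.2  30.2 148.7] [[0.002, 1.0, -0.001], [1.0, -0.002, -0.0], [-0.0, -0.001, -1.0]] F [ 1.4  1.1 -0.1] w 0.841 0.0 q [ -4.  23. 104.  -0.  53.  -4.]
[array([346., 148.]), array([348., 121.])]
rose_reel_c 50 0.55 [312. 119. 368. 147.] [622.7  81.2  50. ] 1494
tin_c 36 0.97 [139. 100. 197. 147.] [438.7  92.2  36. ] 1949
tin_c 36 0.74 [272. 256. 339. 314.] [ 596.3 -130.9   36. ] 1218
red_spool_c 60 0.57 [192. 231. 199. 258.] [466.9 -34.5  60. ] 95
red_spool_c 0 0.57 [192. 231. 199. 258.] [453.1 -63.    0. ] 95
```

View pics/w12.png

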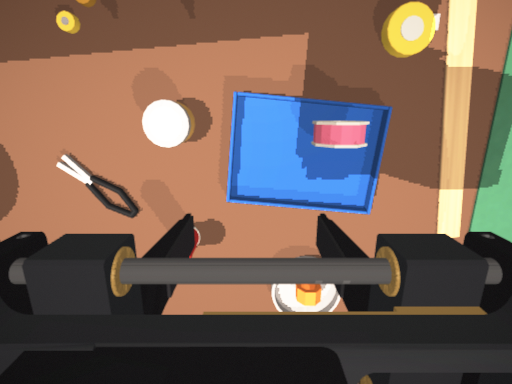

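Call:
arm_command:
  plan:
    - {"tx":-0.05,"ty":-0.045,"tz":0,"ax":0,"ay":0,"az":0,"gripper":0.075}
    - {"tx":-0.045,"ty":-0.045,"tz":0,"ax":0,"ay":0,"az":0,"gripper":0.075}
    - {"tx":0,"ty":-0.006,"tz":0,"ax":0,"ay":0,"az":0,"gripper":0.075}
    - {"tx":0,"ty":0,"tz":0,"ax":0,"ay":0,"az":0,"gripper":0.075}
    - {"tx":0,"ty":0,"tz":0,"ax":0,"ay":0,"az":0,"gripper":0.075}

```text
time_s: 26.22
tcp_pos: [445.9, -58.7, 147.7]
ee_rot: [[-0.0, 1.0, 0.0], [1.0, 0.0, -0.0], [-0.0, 0.0, -1.0]]
force: [0.4, 1.1, -0.3]
width: 0.793
grip_force: 0.0
```

Run:
```python
from h import *
t=st();s=snap('wrist','w13.png')
def edge(c,r,z): # model outline
    P=np.array([proj(s,(c[0]+r*np.cos(a),c[1]+r*np.sin(a),zz)) for a in np.linspace(0,6.28,40) for zz in z]);return P.min(0).round(),P.max(0).round()
print(edge((439,-54.5),18,(0,60)),edge((436,92.3),26,(0,36)))
im=s['pixels'];hsv=cv2.cvtColor(im,cv2.COLOR_RGB2HSV)
m=((hsv[...,1]>170)&((hsv[...,0]<4)|(hsv[...,0]>174))).astype(np.uint8)
n,_,S,C=cv2.connectedComponentsWithStats(m)
print([(S[i].tolist(),C[i].round(1).tolist()) for i in range(1,n) if S[i][4]>60])
for l,z in(('tin_c',36),('red_spool_c',60)):
  for r in ctrl.regions_of(l,s)[:2]:
    ys,xs=np.nonzero(r['pixels']);print(l,z,round(r['p'],2),np.round(r['rect']),at(s,xs.mean(),ys.mean(),z).round(1),len(xs))
```

```text
26.225 [445.9 -58.7 147.7] [[-0.0, 1.0, 0.0], [1.0, 0.0, -0.0], [-0.0, 0.0, -1.0]] F [ 0.4  1.1 -0.3] w 0.793 0.0 q [-16.  17. 115.  -0.  48. -16.]
(array([232., 155.]), array([266., 196.])) (array([220.,   3.]), array([272.,  66.]))
[([236, 159, 32, 24, 196], [252.2, 165.6])]
tin_c 36 0.93 [220.   5. 272.  66.] [436.1  90.5  36. ] 2409
red_spool_c 60 0.96 [235. 160. 267. 201.] [440.6 -53.4  60. ] 1199
```

View pics/w13.png

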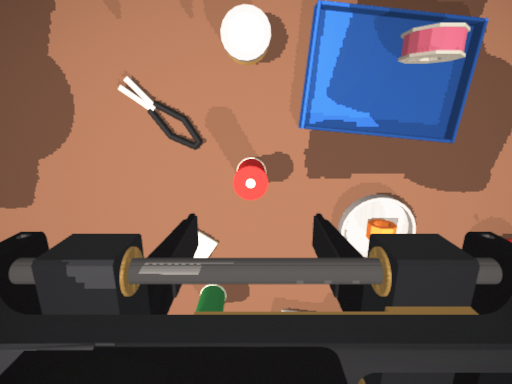

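Call:
arm_command:
  plan:
    - {"tx":0,"ty":-0.005,"tz":0.03,"ax":0,"ay":0,"az":0,"gripper":0.07}
    - {"tx":0,"ty":0,"tz":0.04,"ax":0,"ay":0,"az":0,"gripper":0.07}
    - {"tx":0,"ty":0,"tz":0.04,"ax":0,"ay":0,"az":0,"gripper":0.07}
    - {"tx":0,"ty":0,"tz":0.03,"ax":0,"ay":0,"az":0,"gripper":0.07}
    - {"tx":0,"ty":0,"tz":0.018,"ax":0,"ay":0,"az":0,"gripper":0.07}
    - {"tx":0,"ty":0,"tz":0,"ax":0,"ay":0,"az":0,"gripper":0.025}
    - {"tx":0,"ty":0,"tz":0,"ax":0,"ay":0,"az":0,"gripper":0.025}
    - {"tx":0,"ty":0,"tz":0,"ax":0,"ay":0,"az":0,"gripper":0.025}
    - {"tx":0,"ty":0,"tz":0,"ax":0,"ay":0,"az":0,"gripper":0.025}
    - {"tx":0,"ty":0,"tz":0,"ax":0,"ay":0,"az":0,"gripper":0.025}

```text
time_s: 27.62
tcp_pos: [440.2, -59.4, -9.7]
ee_rot: [[0.001, 1.0, 0.001], [1.0, -0.001, -0.0], [-0.0, 0.001, -1.0]]
force: [-0.8, 0.5, 7.3]
width: 0.375
grip_force: 30.0
```

Call:
arm_command:
  plan:
    - {"tx":0,"ty":0,"tz":-0.03,"ax":0,"ay":0,"az":0,"gripper":0.025}
    - {"tx":0,"ty":0,"tz":-0.04,"ax":0,"ay":0,"az":0,"gripper":0.025}
    - {"tx":0.03,"ty":0.04,"tz":0,"ax":0,"ay":0,"az":0,"gripper":0.025}
    - {"tx":0.034,"ty":0.04,"tz":0,"ax":0,"ay":0,"az":0,"gripper":0.025}
    - {"tx":0.034,"ty":0.038,"tz":0,"ax":0,"ay":0,"az":0,"gripper":0.025}
    - {"tx":0,"ty":0,"tz":0,"ax":0,"ay":0,"az":0,"gripper":0.025}
    - {"tx":0,"ty":0,"tz":0.03,"ax":0,"ay":0,"az":0,"gripper":0.025}
    - {"tx":0,"ty":0,"tz":0.03,"ax":0,"ay":0,"az":0,"gripper":0.025}
    - {"tx":0,"ty":0,"tz":0.003,"ax":0,"ay":0,"az":0,"gripper":0.025}
    - {"tx":0,"ty":0,"tz":0,"ax":0,"ay":0,"az":0,"gripper":0.025}

```text
time_s: 28.88
tcp_pos: [557.8, 38.3, -2.7]
ee_rot: [[0.001, 1.0, -0.0], [1.0, -0.001, -0.0], [-0.0, -0.0, -1.0]]
force: [0.5, -0.3, -0.3]
width: 0.374
grip_force: 30.0
```

Call:
arm_command:
  plan:
    - {"tx":0,"ty":0,"tz":0.002,"ax":0,"ay":0,"az":0,"gripper":0.025}
    - {"tx":0,"ty":0,"tz":0,"ax":0,"ay":0,"az":0,"gripper":0.025}

```text
time_s: 29.12
tcp_pos: [558.1, 38.6, -4.6]
ee_rot: [[0.001, 1.0, 0.001], [1.0, -0.001, -0.0], [-0.0, 0.001, -1.0]]
force: [0.7, 0.5, -0.6]
width: 0.377
grip_force: 30.0
```

Call:
arm_command:
  plan:
    - {"tx":0,"ty":0,"tz":0.0015,"ax":0,"ay":0,"az":0,"gripper":0.025}
    - {"tx":0,"ty":0,"tz":0,"ax":0,"ay":0,"az":0,"gripper":0.025}

```text
time_s: 29.38
tcp_pos: [558.2, 38.6, -5.7]
ee_rot: [[0.001, 1.0, 0.001], [1.0, -0.001, -0.0], [-0.0, 0.001, -1.0]]
force: [-2.3, -0.2, 10.3]
width: 0.375
grip_force: 30.0
```

Call:
arm_command:
  plan:
    - {"tx":0,"ty":0,"tz":0.0005,"ax":0,"ay":0,"az":0,"gripper":0.06}
    - {"tx":0,"ty":0,"tz":0,"ax":0,"ay":0,"az":0,"gripper":0.06}
    - {"tx":0,"ty":0,"tz":0,"ax":0,"ay":0,"az":0,"gripper":0.06}
    - {"tx":0,"ty":0,"tz":-0.01,"ax":0,"ay":0,"az":0,"gripper":0.06}
    - {"tx":0,"ty":0,"tz":-0.03,"ax":0,"ay":0,"az":0,"gripper":0.06}
    - {"tx":0,"ty":0,"tz":-0.05,"ax":0,"ay":0,"az":0,"gripper":0.08}
    - {"tx":0,"ty":0,"tz":-0.04,"ax":0,"ay":0,"az":0,"gripper":0.08}
    - {"tx":0.0,"ty":-0.04,"tz":-0.01,"ax":0,"ay":0,"az":0,"gripper":0.08}
    - {"tx":0.0,"ty":-0.04,"tz":0,"ax":0,"ay":0,"az":0,"gripper":0.08}
    - {"tx":0.01,"ty":-0.04,"tz":0,"ax":0,"ay":0,"az":0,"gripper":0.08}

```text
time_s: 30.62
tcp_pos: [436.6, 48.6, 133.4]
ee_rot: [[0.002, 1.0, 0.001], [1.0, -0.002, -0.0], [-0.0, 0.001, -1.0]]
force: [0.4, 0.8, 0.2]
width: 0.844
grip_force: 0.0
```

```bash
cat > e.py <<'E'
from h import *
def edge(s,c,r,z):
    P=np.array([proj(s,(c[0]+r*np.cos(a),c[1]+r*np.sin(a),zz)) for a in np.linspace(0,6.28,60) for zz in z]);return np.r_[P.min(0),P.max(0)].round()
E
python3 - <<'E'
from e import *
t=st();s=snap('wrist','w14.png')
print('pred spool',edge(s,(558,38.6),18,(4,64)),'tin',edge(s,(436,91.5),26,(0,36)))
for l in('tin_c','red_spool_c'):
  for r in ctrl.regions_of(l,s)[:2]: print(l,round(r['p'],2),np.round(r['rect']),r['pixels'].sum())
E
```

```text
30.625 [436.6  48.6 133.4] [[0.002, 1.0, 0.001], [1.0, -0.002, -0.0], [-0.0, 0.001, -1.0]] F [0.4 0.8 0.2] w 0.844 0.0 q [ -2.  17. 118.  -0.  45.  -2.]
pred spool [341. 169. 394. 214.] tin [231. 116. 280. 166.]
tin_c 0.71 [231. 120. 282. 166.] 1794
tin_c 0.26 [342. 168. 394. 215.] 1692
red_spool_c 0.55 [344. 169. 393. 217.] 1675
```

Call:
arm_command:
  plan:
    - {"tx":0.0425,"ty":0,"tz":0,"ax":0,"ay":0,"az":0,"gripper":0.08}
    - {"tx":0,"ty":0,"tz":0.04,"ax":0,"ay":0,"az":0,"gripper":0.08}
    - {"tx":0,"ty":0,"tz":0.04,"ax":0,"ay":0,"az":0,"gripper":0.08}
    - {"tx":0,"ty":0,"tz":0.04,"ax":0,"ay":0,"az":0,"gripper":0.08}
    - {"tx":0,"ty":0,"tz":0.02,"ax":0,"ay":0,"az":0,"gripper":0.08}
    - {"tx":0,"ty":0,"tz":0.011,"ax":0,"ay":0,"az":0,"gripper":0.08}
    - {"tx":0,"ty":0,"tz":0,"ax":0,"ay":0,"az":0,"gripper":0.04}
    - {"tx":0,"ty":0,"tz":0,"ax":0,"ay":0,"az":0,"gripper":0.04}
    - {"tx":0,"ty":0,"tz":0,"ax":0,"ay":0,"az":0,"gripper":0.04}
    - {"tx":0,"ty":0,"tz":0,"ax":0,"ay":0,"az":0,"gripper":0.04}

```text
time_s: 32.02
tcp_pos: [438.2, 91.3, -17.7]
ee_rot: [[0.001, 1.0, 0.001], [1.0, -0.001, -0.0], [-0.0, 0.001, -1.0]]
force: [-0.6, 0.2, 6.8]
width: 0.534
grip_force: 30.0
```

Call:
arm_command:
  plan:
    - {"tx":0,"ty":0,"tz":-0.03,"ax":0,"ay":0,"az":0,"gripper":0.04}
    - {"tx":0,"ty":0,"tz":-0.06,"ax":0,"ay":0,"az":0,"gripper":0.04}
    - {"tx":-0.04,"ty":0.02,"tz":0,"ax":0,"ay":0,"az":0,"gripper":0.04}
    - {"tx":-0.05,"ty":0.02,"tz":0,"ax":0,"ay":0,"az":0,"gripper":0.04}
    - {"tx":-0.055,"ty":0.02,"tz":0,"ax":0,"ay":0,"az":0,"gripper":0.04}
    - {"tx":-0.055,"ty":0.01,"tz":0,"ax":0,"ay":0,"az":0,"gripper":0.04}
    - {"tx":-0.055,"ty":0.01,"tz":0,"ax":0,"ay":0,"az":0,"gripper":0.04}
    - {"tx":-0.055,"ty":0.007,"tz":0,"ax":0,"ay":0,"az":0,"gripper":0.04}
    - {"tx":-0.05,"ty":0,"tz":0,"ax":0,"ay":0,"az":0,"gripper":0.04}
    - {"tx":-0.04,"ty":0,"tz":0,"ax":0,"ay":0,"az":0,"gripper":0.04}

```text
time_s: 33.28
tcp_pos: [524.2, -310.9, 71.8]
ee_rot: [[0.002, 1.0, 0.0], [1.0, -0.002, -0.0], [-0.0, 0.0, -1.0]]
force: [0.3, 0.6, -0.6]
width: 0.536
grip_force: 30.0
```

Call:
arm_command:
  plan:
    - {"tx":-0.0436,"ty":0,"tz":0,"ax":0,"ay":0,"az":0,"gripper":0.04}
    - {"tx":0,"ty":0,"tz":0,"ax":0,"ay":0,"az":0,"gripper":0.04}
    - {"tx":0,"ty":0,"tz":0,"ax":0,"ay":0,"az":0,"gripper":0.04}

```text
time_s: 33.65
tcp_pos: [524.2, -351.9, 71.6]
ee_rot: [[0.001, 1.0, -0.001], [1.0, -0.001, 0.001], [0.001, -0.001, -1.0]]
force: [-0.9, -0.9, -0.7]
width: 0.535
grip_force: 30.0
```

Run:
```python
from e import *
t=st();s=snap('wrist','w15.png')
p=t['tcp_pos'];b=p[2]+17.7
for dy in(-10,0,10):print(dy,'pred held tin',edge(s,(p[0],p[1]+dy),26,(b,b+36)))
for l in('tin_c','gold_reel_c','white_tray'):
  for r in ctrl.regions_of(l,s)[:2]: print(l,round(r['p'],2),np.round(r['rect']),r['pixels'].sum())
```

```text
33.65 [ 524.2 -351.9   71.6] [[0.001, 1.0, -0.001], [1.0, -0.001, 0.001], [0.001, -0.001, -1.0]] F [-0.9 -0.9 -0.7] w 0.535 30.0 q [-40.  36.  95.   0.  50. -40.]
-10 pred held tin [212. 199. 301. 298.]
0 pred held tin [211. 185. 301. 283.]
10 pred held tin [211. 170. 302. 268.]
tin_c 0.72 [211. 189. 299. 259.] 5108
gold_reel_c 0.68 [306. 130. 380. 171.] 2625
white_tray 0.92 [192.  93. 412. 251.] 19094
white_tray 0.59 [ 28.  18. 126.  88.] 4320
```

Call:
arm_command:
  plan:
    - {"tx":0,"ty":0,"tz":0.03,"ax":0,"ay":0,"az":0,"gripper":0.04}
    - {"tx":0,"ty":0,"tz":0.03,"ax":0,"ay":0,"az":0,"gripper":0.04}
    - {"tx":0,"ty":0,"tz":0.02,"ax":0,"ay":0,"az":0,"gripper":0.04}
    - {"tx":0,"ty":0,"tz":0.004,"ax":0,"ay":0,"az":0,"gripper":0.04}
    - {"tx":0,"ty":0,"tz":0,"ax":0,"ay":0,"az":0,"gripper":0.04}

```text
time_s: 34.48
tcp_pos: [524.9, -352.5, -11.8]
ee_rot: [[0.001, 1.0, 0.0], [1.0, -0.001, -0.0], [-0.0, 0.0, -1.0]]
force: [0.0, 0.9, 0.0]
width: 0.538
grip_force: 30.0
```

Call:
arm_command:
  plan:
    - {"tx":0,"ty":0,"tz":0.0012,"ax":0,"ay":0,"az":0,"gripper":0.04}
    - {"tx":0,"ty":0,"tz":0,"ax":0,"ay":0,"az":0,"gripper":0.04}

```text
time_s: 34.72
tcp_pos: [524.8, -352.7, -12.8]
ee_rot: [[0.001, 1.0, 0.001], [1.0, -0.001, -0.001], [-0.001, 0.001, -1.0]]
force: [0.1, -0.3, -0.7]
width: 0.535
grip_force: 30.0
```

Within 1 mm of the floor: one small step down, then release and retreat.

Call:
arm_command:
  plan:
    - {"tx":0,"ty":0,"tz":0.001,"ax":0,"ay":0,"az":0,"gripper":0.04}
    - {"tx":0,"ty":0,"tz":0,"ax":0,"ay":0,"az":0,"gripper":0.066}
    - {"tx":0,"ty":0,"tz":0,"ax":0,"ay":0,"az":0,"gripper":0.066}
    - {"tx":0,"ty":0,"tz":0,"ax":0,"ay":0,"az":0,"gripper":0.066}
    - {"tx":0,"ty":0,"tz":-0.01,"ax":0,"ay":0,"az":0,"gripper":0.066}
    - {"tx":0,"ty":0,"tz":-0.03,"ax":0,"ay":0,"az":0,"gripper":0.066}
    - {"tx":0,"ty":0,"tz":-0.05,"ax":0,"ay":0,"az":0,"gripper":0.08}
    - {"tx":0,"ty":0,"tz":-0.06,"ax":0,"ay":0,"az":0,"gripper":0.08}
    - {"tx":-0.04,"ty":0,"tz":-0.03,"ax":0,"ay":0,"az":0,"gripper":0.08}
    - {"tx":-0.04,"ty":0,"tz":0,"ax":0,"ay":0,"az":0,"gripper":0.08}

```text
time_s: 35.98
tcp_pos: [525.5, -433.8, 169.9]
ee_rot: [[-0.0, 1.0, 0.004], [1.0, 0.0, -0.004], [-0.004, 0.004, -1.0]]
force: [0.1, 0.8, -1.4]
width: 0.841
grip_force: 0.0
```

Run:
```python
from e import *
t=st();s=snap('wrist','w16.png')
def box(s,c,dx,dy,z):
    P=np.array([proj(s,(c[0]+i*dx,c[1]+j*dy,zz)) for i in(-1,1) for j in(-1,1) for zz in z]);return np.r_[P.min(0),P.max(0)].round()
for n in('wrist','top','side'):
  s=snap(n);print(n)
  pr=dict(tin_c=edge(s,(525,-353),26,(4,40)),red_spool_c=edge(s,(558,38.6),18,(4,64)),green_spool_c=edge(s,(386.4,-226),18,(0,60)),gold_reel_c=box(s,(597.6,-311),28,13,(20,44)),rose_reel_c=box(s,(627,81),28,13,(20,44)),collar_c=box(s,(604.7,-130),16,10,(4,36)))
  for l in pr:
    for r in ctrl.regions_of(l,s)[:3]: print(' ',l,round(r['p'],2),np.round(r['rect']),'pred',pr[l])
```

```text
35.975 [ 525.5 -433.8  169.9] [[-0.0, 1.0, 0.004], [1.0, 0.0, -0.004], [-0.004, 0.004, -1.0]] F [ 0.1  0.8 -1.4] w 0.841 0.0 q [-45.  33.  82.  -0.  64. -45.]
wrist
  tin_c 0.79 [234.  76. 277. 122.] pred [233.  76. 279. 125.]
  green_spool_c 0.85 [118.   0. 151.  16.] pred [ 87. -66. 149.   3.]
  gold_reel_c 0.9 [298.  39. 348.  76.] pred [294.  46. 351.  75.]
top
  tin_c 0.58 [388. 196. 409. 214.] pred [386. 193. 410. 213.]
  tin_c 0.17 [373. 165. 387. 184.] pred [386. 193. 410. 213.]
  red_spool_c 0.56 [245. 183. 257. 193.] pred [246. 181. 260. 197.]
  green_spool_c 0.28 [233. 157. 242. 175.] pred [343. 247. 362. 261.]
  gold_reel_c 0.69 [374. 166. 388. 185.] pred [375. 165. 388. 187.]
  rose_reel_c 0.69 [231. 157. 244. 176.] pred [233. 154. 243. 175.]
  rose_reel_c 0.47 [147. 132. 158. 142.] pred [233. 154. 243. 175.]
  collar_c 0.66 [308. 171. 316. 181.] pred [310. 167. 319. 181.]
side
  tin_c 0.67 [314. 140. 331. 156.] pred [315. 138. 331. 156.]
  red_spool_c 0.51 [245. 203. 255. 226.] pred [244. 202. 257. 224.]
  red_spool_c 0.32 [124. 243. 186. 336.] pred [244. 202. 257. 224.]
  green_spool_c 0.64 [338. 170. 350. 192.] pred [336. 173. 351. 194.]
  gold_reel_c 0.51 [289. 136. 308. 155.] pred [290. 136. 308. 151.]
  rose_reel_c 0.61 [196. 300. 213. 318.] pred [212. 203. 233. 222.]
  rose_reel_c 0.53 [217. 205. 233. 221.] pred [212. 203. 233. 222.]
  collar_c 0.53 [263. 169. 277. 182.] pred [263. 169. 275. 183.]
```

```bash
python3 -c "
from cell import ctrl
print(ctrl.finish_job())"
```

```text
the job is handed in; nothing more can be done
None
```

I made up both kits and handed the job in at about 36 s: rose reel and red spool in the blue tray, gold reel and tin in the white tray, the collar in the dish, and the green spool left where it stood.

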